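# Offer the carved pagoda up to its pedestal

## Task

Pick up the small carved pagoda, carry it over the chisel rack without touching the rack, and offer it up to the pedestal with the rectangular recess: hold it upright and still about one centimetre above the pedestal's rim, centred over the recess with its long sides parallel to the recess's long sides, never letting it touch the pedestal. Finish there while still holding it in the gripper; do not put it down or let go. Leave the other carving, the jar, the mallet and the offcut where they are.

Things in the scene. Friction and masses are not known exactly. Their poses are not given: they have to be found in the camera images.
- pagoda: Pale wooden pagoda carving, 120 mm tall, about 0.12 kg, standing loose on the bench beside the rack. Origin: centre of its underside; z up, x along its long side. From below: rectangular foot 60 (x) by 42 (y) mm, 14 mm high; narrower tier to 30 mm; eave 58 x 40 mm from 30 to 36 mm; plain straight-sided shaft 36 (x) x 26 (y) mm from 36 to 92 mm, the place to grip; small stepped roof and tip up to 120 mm. A half turn about z makes no difference.
- recess (a point): Centre of the rectangular recess of the dark wooden pedestal that the pagoda belongs to, at the height of its rim (45 mm above the bench; the rim is flat). The recess measures 70 (x) by 52 (y) mm and is 9 mm deep, its floor pale; x runs along its long side, z up. The pedestal is a fixed block 100 x 82 mm at its base, centred under this point.
- pedestal: The same dark wooden pedestal with the rectangular recess, fixed to the bench. Origin: centre of its underside, 45 mm below recess; axes as there.
- round_pedestal: A similar dark pedestal, 100 x 82 x 45 mm, but with a round recess 60 mm wide: not the pagoda's. Origin: centre of its underside.
- rack: Plywood chisel rack fixed to the bench between the carvings (left of it, +y side) and the pedestals (right of it), 360 mm long (x) and 56 mm wide (y); seven chisels stand in it in a row, handle tops 130 mm above the bench. Origin: centre of its underside, x along its length, z up.
- bud: The other pale carving: a round lotus bud on a round 54 mm foot, 80 mm tall, loose, to be left alone. Origin: centre of its underside.
- jar: Round wax jar, 52 mm wide and 50 mm tall, loose, to be left alone. Origin: centre of its underside.
- mallet: Wooden mallet lying flat beyond the work, to be left alone. Origin on the bench under its handle; handle 24 mm thick along x from -85 mm to its head at 115 mm (60 mm thick, 85 mm wide in y).
- billet: Wooden offcut 140 (x) x 34 x 30 mm lying loose, to be left alone. Origin: centre of its underside.
Mind the look-alikes: they are no part of the job. What is shaped like the pedestal but turquoise is not meant. Leave any red look-alike of the pagoda alone.

How it is judged (in metres and radians):
On the way:
1. the pagoda, held by the fingers, passes over the chisel rack, its underside above the handle tops (130 mm) (z of pagoda in the frame of rack above 0.13 m and y of pagoda in the frame of rack between -0.04 and 0.04 m and x of pagoda in the frame of rack between -0.18 and 0.18 m and contact force between the fingers and pagoda above 0.5 N).
At the end, for the whole second after the job is handed in: The gripper holds the pagoda, still and upright within 0.1 rad, its underside 3 to 22 mm above the rim of the pedestal with the rectangular recess, centred within 7 mm of the recess and its long side parallel to the recess's long side within 0.12 rad, touching nothing but the fingers (z of pagoda in the frame of recess between 0.003 and 0.022 m and horizontal distance between pagoda and recess below 0.007 m and angle between the x axis of pagoda and the x axis of recess, either way round below 0.12 rad and angle between pagoda's own z axis and vertical below 0.1 rad and contact force between the fingers and pagoda above 1 N and contact force between pagoda and pedestal below 0.1 N and contact force between pagoda and round_pedestal below 0.1 N and contact force between pagoda and rack below 0.1 N and linear speed of pagoda below 0.02 m/s and angular speed of pagoda below 0.2 rad/s); the arm keeps its last pose, push and grip.
It fails at once if the pagoda touches a pedestal (over 0.5 N) (contact force between pagoda and pedestal above 0.5 N or contact force between pagoda and round_pedestal above 0.5 N).
It fails at once if the chisel rack is touched (over 1 N) (contact force between rack and anything else above 1 N).
It fails at once if the other carving, the jar, the mallet or the offcut is moved more than 15 mm (distance of any of bud, jar, mallet, billet from where it was at the start of the episode above 0.015 m).
It also fails if it takes over 38 s, if anything falls off the work surface, if the arm or the gripper's body presses on something with over 40 N, if the wrist force passes 120 N, or if a joint passes its speed limit or range.

## Robot

A 6-joint arm with a two-finger parallel gripper is mounted at the origin on the work surface. World frame = base frame: x ahead of the robot, y to its left, z up, the work surface at z = 0. Lengths are in m, angles in degrees, forces in N, time in s.
With the tool pointing down it reaches from about 0.3 to 0.75 m from the base axis. Payload 8.5 kg.
Tool frame: the origin (TCP) lies on the centre line of the jaws, within the pads' length; the fingertips stand 25 mm ahead of it and the grasp point (between the pads) lies 6 mm ahead of it; z points along the fingers, y is the line along which they close (so a half turn about z gives the same grasp; the last joint's range is limited). The gripper opens to 85 mm and grips with 20 to 120 N. Pads are 22 mm wide; open, the fingers measure 114 mm over their backs; the gripper's body (76 mm by 85 mm) begins 54 mm behind the grasp point. The pads swing forward as they close: fully open they stand 13 mm farther back than shut.
Start: joints at [-76.622, 21.807, 74.336, -0, 83.858, -12.336], TCP at [0.239, -0.496, 0.256] pointing down, gripper open.
Joint ranges: [-178.18, 178.18], [-50.72, 133.34], [12.68, 142.11], [-81.47, 261.47], [9.98, 163.14], [-165.26, 165.26]. Speed limits (degrees/s): [136.94, 136.94, 180, 180, 180, 180].

## Interface

Orientations are given as a 3x3 rotation matrix whose columns are the frame's x, y, z axes.
In Python, from rig import env gives the robot as it stands.
- The arm moves only by the tool jog_arm, never from a script. Its argument "increments" is a list of rows, each an object of numbers: "tx", "ty", "tz": the shift along the tool's x, y, z each as a share of 2 cm, from -1 to 1; "rx", "ry", "rz": the turn, a rotation vector about the tool's x, y, z each as a share of 8 degrees, from -1 to 1; "claw": the opening, from -1 (shut) to 1 (fully open), so that 0 is half open. A call has 1 to 12 rows; each row shifts and turns the commanded pose from where the row before left it, along the tool's axes as they then stand; what a row does not reach is not made up. A row lasts 1/8 s, in which the tool goes at most 62.5 mm and 10.7 degrees, less where a joint would pass 70% of its speed; a pose out of reach is approached as far as the arm can. A call with a number of a shift or a turn outside -1 to 1 is refused whole. A call with a gripper value outside its range is refused whole. The fingers move at their own pace and stop on an object; "grip_force" is the grip in N (left out, the last holds). Time passes only in rows, so rows that do not move let the fingers close. It gives the time, the measured TCP pose, the force, the opening and the grip force at its end, in the units of the state.
- env.get_obs(): the state, without advancing time (a new reading comes with each control period).
- env.grab_frame(name): name is "scene" or "top"; returns (picture, depth): 384x512x3 uint8, red, green, blue; 384x512 float32, m along the optical axis (not along the pixel's ray), 0 where there is no reading.
- env.camera_params(name): a dict with "fx", "fy", "cx", "cy" (pixels), "k1" (the pictures are not rectified: a ray, as slopes to the right and down, at radius r is drawn at 1 + k1 r^2 times it, then the intrinsics apply), "R" (3x3) and "t" (3): a world point X has camera coordinates R X + t. Camera axes: x right, y down, z forward; pixel columns grow to the right and rows downward; lengths in m; the calibration is good to about 2 mm. A picture is of the moment at which its call begins. camera_params takes no time and is no camera call.
- env.finish_job(): hands the job in; it is judged then, once.
Trained networks look in the newest picture that a camera, given by its name, has taken for a name from the list of things; names that differ only in an ending like _2 or _b are one class to them, and where a whole thing is asked for, a point or a joint stands for the part that bears it (a point fixed in the world has none). Each returns a list of dicts, best first, with "confidence" (0 to 1); they miss things now and then, are a little off and sometimes report something else, mostly with a low value. They report only what shows in the picture. A call takes as long as a camera call. They do not tell look-alikes from the thing itself.
- env.masks_of(query, camera): "pixels" (384x512 bool, what is visible of it) and "point" ([column, row] in pixels, amid what is visible of it).
The state is a dict: "time_s": time; "qpos": joint angles; "qvel": joint speeds; "joint_torque": joint torques, N m; "tcp_pos": TCP position; "tool_rot": TCP orientation; "wrist_force": force on the tool from outside, world axes, zero at the start; "ft_torque": the same for the moment, N m; "finger_gap": finger opening in m; "grasp_force": force on a finger pad.
Only numpy, scipy, OpenCV 4.12 (cv2) and the standard library are available. Lean on these libraries where they do the work, as an engineer would, in place of code of your own. Each camera call takes 0.05 s, during which the arm holds its last target. There are 200 camera calls.

## Working session

There is one attempt and no reset: what is moved stays moved. The work goes in short steps, Python scripts to look and compute and a tool call to move; the robot and the scene stay as the last step left them, time stands still between calls to the robot, and variables do not carry over. Pictures are saved under pics/ and viewed, at most 10 in all, crops included, and the job is handed in when it is done.

Besides the shell and the picture viewer there is one more tool, called after "Call:" as name([rows], argument=value, ...), one row to a line, values as JSON. jog_arm: Moves the arm, as the interface text tells. Its arguments: {"type":"object","properties":{"increments":{"type":"array"},"grip_force":{"type":"number"}},"required":["increments"]}

```bash
ls; mkdir -p pics; cat > h.py <<'E'
import numpy as np, cv2
from rig import env
def cloud(cam, depth):
    p=env.camera_params(cam); h,w=depth.shape
    K=np.array([[p['fx'],0,p['cx']],[0,p['fy'],p['cy']],[0,0,1]],float)
    v,u=np.mgrid[0:h,0:w].astype(np.float64)
    s=cv2.undistortPoints(np.stack([u.ravel(),v.ravel()],1)[:,None],K,np.array([p['k1'],0,0,0.]))[:,0]
    d=depth.ravel().astype(float)
    X=np.c_[s*d[:,None],d]
    W=(X-np.array(p['t']))@np.array(p['R'])
    W[d==0]=np.nan
    return W.reshape(h,w,3)
E
python3 - <<'E'
from h import *
for c in('scene','top'):
    im,d=env.grab_frame(c)
    cv2.imwrite(f'pics/{c}0.png',im[:,:,::-1]); np.save(f'{c}0.npy',d); np.save(f'{c}0im.npy',im)
    W=cloud(c,d)
    p=env.camera_params(c); print(c,-np.array(p['R']).T@np.array(p['t']),p['k1'])
    for q in('pagoda','recess','pedestal','round_pedestal','rack','bud','jar','mallet','billet'):
        for r in env.masks_of(q,c):
            m=r['pixels']; w=W[m]; print(q,round(r['confidence'],2),np.round(r['point']),m.sum(),np.round(np.nanmedian(w,0),3),'max z',np.round(np.nanpercentile(w[:,2],98),3))
print(env.get_obs())
E
```

```text
pics
scene [0.97729794 0.44470297 1.04208915] -0.143297124695618
pagoda 0.89 [345. 233.] 483 [0.446 0.209 0.037] max z 0.11
pagoda 0.85 [331. 200.] 536 [0.391 0.111 0.038] max z 0.109
pagoda 0.46 [268. 257.] 356 [0.636 0.13  0.047] max z 0.052
recess 0.69 [331. 299.] 392 [0.599 0.312 0.056] max z 0.077
recess 0.58 [186. 162.] 918 [ 0.612 -0.293  0.037] max z 0.048
recess 0.56 [198. 121.] 871 [ 0.49  -0.399  0.036] max z 0.047
pedestal 0.79 [187. 159.] 911 [ 0.611 -0.293  0.037] max z 0.048
pedestal 0.71 [199. 122.] 821 [ 0.491 -0.397  0.036] max z 0.047
pedestal 0.47 [270. 194.] 3156 [ 0.519 -0.016  0.071] max z 0.13
round_pedestal 0.75 [256. 151.] 896 [ 0.436 -0.175  0.038] max z 0.048
rack 0.65 [268. 195.] 3191 [ 0.52  -0.016  0.071] max z 0.13
bud 0.66 [332. 300.] 371 [0.599 0.311 0.056] max z 0.077
jar 0.72 [270. 258.] 377 [0.635 0.129 0.047] max z 0.052
mallet 0.79 [254. 322.] 1358 [0.779 0.237 0.046] max z 0.06
billet 0.72 [170. 215.] 541 [ 0.765 -0.165  0.029] max z 0.033
top [ 0.45257675 -0.0309406   1.09962579] -0.05401537659365124
pagoda 0.66 [195. 275.] 475 [0.383 0.101 0.
[... 802 characters left out ...]
38597397e+01, -1.23357224e+01]), 'qvel': array([-0.05420297,  0.01138368,  0.00386126, -0.05521341,  0.02409828,
        0.00600557]), 'joint_torque': array([ 2.72987061e-03, -4.48326123e+01, -2.31467128e+01, -6.12553754e-05,
        5.11713934e-04, -3.57996760e-05]), 'tcp_pos': array([ 0.23864017, -0.49551577,  0.25631736]), 'tool_rot': array([[ 9.00958536e-01,  4.33905192e-01, -1.89656572e-05],
       [ 4.33905193e-01, -9.00958535e-01,  3.34728762e-05],
       [-2.56321591e-06, -3.83869707e-05, -9.99999999e-01]]), 'wrist_force': array([-0.27360979, -0.71181638,  0.44183043]), 'ft_torque': array([-0.03641469,  0.00774248, -0.01193359]), 'grasp_force': 0.0, 'finger_gap': 0.08537433681051014}
```

View pics/scene0.png

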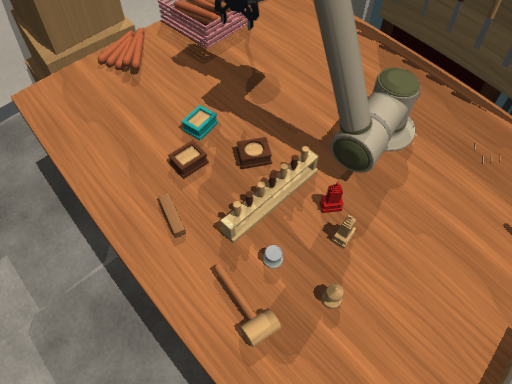

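View pics/top0.png

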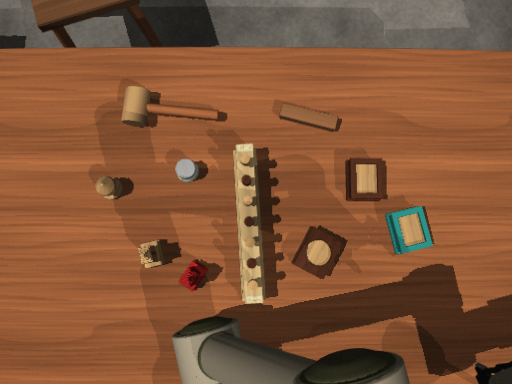

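Scene picture: the candidates for the pagoda are the pale one at (345,233) and the red look-alike at (331,200). In the top view they are at (152,252) and (194,275). The candidates for the pedestal are the dark rectangular one at scene (187,159) / top (366,179), the turquoise one at top (410,230), and the round one at top (319,252). By the description I choose the pale pagoda and the dark rectangular pedestal. A crop and a fit will check that.

```bash
cat >> h.py <<'E'
from scipy.optimize import least_squares
B=[(60,42,0,14),(50,34,14,30),(58,40,30,36),(36,26,36,92)]
def boxsd(P,b):
    h=np.array([b[0],b[1],b[3]-b[2]])/2000.; c=np.array([0,0,(b[2]+b[3])/2000.])
    q=np.abs(P-c)-h
    return np.linalg.norm(np.maximum(q,0),axis=1)+np.minimum(q.max(1),0)
def fit(P,boxes,x0,z=0.0):
    def f(p):
        c,s=np.cos(p[2]),np.sin(p[2]); d=P-np.array([p[0],p[1],z])
        L=np.c_[c*d[:,0]+s*d[:,1],-s*d[:,0]+c*d[:,1],d[:,2]]
        return np.min([boxsd(L,b) for b in boxes],axis=0)
    best=min((least_squares(f,[x0[0],x0[1],a],loss='soft_l1',f_scale=.002) for a in np.radians(np.arange(0,180,15))),key=lambda r:r.cost)
    r=best.x; return np.r_[r[:2],np.degrees(r[2])%180],np.median(np.abs(f(best.x)))
def rect(W,m):
    w=W[m&np.isfinite(W[:,:,2])]; 
    (c,sz,a)=cv2.minAreaRect((w[:,:2]*1000).astype(np.float32)); 
    if sz[0]<sz[1]: sz=sz[::-1]; a+=90
    return np.round(c,1),np.round(sz,1),round(a%180,1),np.round(np.median(w,0)*1000,1)
E
cat > m.py <<'E'
from h import *
All=[];Ped=[]
ims={}
for c in('scene','top'):
    d=np.load(f'{c}0.npy'); im=np.load(f'{c}0im.npy'); W=cloud(c,d); ims[c]=im
    hsv=cv2.cvtColor(im,cv2.COLOR_RGB2HSV)
    n=lambda x,y,r:np.hypot(W[:,:,0]-x,W[:,:,1]-y)<r
    m=n(.432,.195,.06)&(W[:,:,2]>.006)&(W[:,:,2]<.09)
    P=W[m]; All.append(P); print(c,'pagoda',len(P),fit(P,B,(.432,.195)))
    m=n(.607,-.297,.075)&(W[:,:,2]>.008)
    Ped.append(W[m]); print(c,'ped',m.sum(),fit(W[m],[(100,82,0,45)],(.607,-.297)),rect(W,m&(W[:,:,2]>.038)))
    ww=W[n(.607,-.297,.06)]
    fl=n(.607,-.297,.055)&(hsv[:,:,2]>130)&(W[:,:,2]>.025)
    print(c,'floor',fl.sum(),rect(W,fl))
    if c=='scene': m=n(.52,-.016,.3)
    m=(W[:,:,2]>.115)&(abs(W[:,:,1]+.02)<.08)&(abs(W[:,:,0]-.5)<.2)
    print('rack tops',rect(W,m),W[m].max(0),W[m].min(0))
print('both',fit(np.vstack(All),B,(.432,.195)),fit(np.vstack(Ped),[(100,82,0,45)],(.607,-.297)))
s,t=ims['scene'],ims['top']
cr=[s[195:265,305:385],t[225:295,125:205+0],s[125:195,150:230],t[145:215,325:405]]
I=[cv2.resize(x,None,fx=4.5,fy=4,interpolation=cv2.INTER_CUBIC) for x in cr]
cv2.imwrite('pics/crop.png',np.vstack([np.hstack(I[:2]),np.hstack(I[2:])])[:,:,::-1])
E
python3 m.py
```

```text
scene pagoda 333 (array([ 0.43033424,  0.20201731, 13.84161601]), np.float64(0.0008156814306155245))
scene ped 893 (array([  0.60386087,  -0.30763471, 179.66871335]), np.float64(0.002266671192322947)) (array([ 606.4, -304.1]), array([97.8, 82.1]), 179.4, array([ 607.7, -302.2,   44.2]))
scene floor 273 (array([ 599.4, -310.3]), array([86.3, 71.8]), 175.5, array([ 605.4, -305.8,   37.1]))
rack tops (array([460.5, -51.5]), array([353.5, 151.9]), 169.3, array([307.8, -61.5, 446.6])) [0.64649645 0.05597888 0.55160891] [ 0.30000416 -0.09953304  0.11513255]
top pagoda 374 (array([ 0.43075731,  0.20220431, 13.31937942]), np.float64(0.0007810028112452258))
top ped 1531 (array([  0.60895351,  -0.30514602, 179.19004294]), np.float64(0.0029529873047726696)) (array([ 605.8, -301.9]), array([94.7, 78. ]), 179.2, array([ 605.8, -302.1,   44.5]))
top floor 565 (array([ 606.1, -303.1]), array([68.3, 50.2]), 0.0, array([ 606.1, -303.2,   37.5]))
rack tops (array([462.5, -51.4]), array([351.5, 143.4]), 171.1, array([320.5, -75.9, 509. ])) [0.64561234 0.04664122 0.6625977 ] [ 0.30001368 -0.09994231  0.11637159]
both (array([ 0.43034624,  0.20206291, 13.51953569]), np.float64(0.0007749751523290875)) (array([  0.60666735,  -0.30634605, 179.3546131 ]), np.float64(0.0029559190351950496))
```

View pics/crop.png

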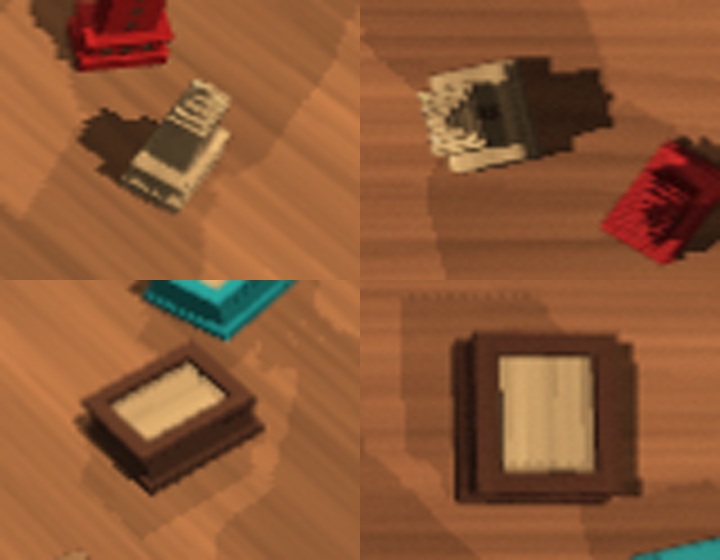

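The crop confirms it: pale pagoda in the upper panels with the red one beside it, and the dark pedestal with a pale rectangular recess in the lower panels. The pagoda is at (0.430, 0.202) with yaw 13.5°. The recess is at (0.606, -0.303) with yaw about 0°. I start moving, turning the tool first and then travelling at height.

Call:
jog_arm([
  {"rz":0.76,"claw":0.4},
  {"rz":0.76,"claw":0.4},
  {"tx":0.5,"ty":-1,"claw":0.4},
  {"tx":0.5,"ty":-1,"claw":0.4},
  {"tx":0.5,"ty":-1,"claw":0.4},
  {"tx":0.5,"ty":-1,"claw":0.4},
  {"tx":0.5,"ty":-1,"claw":0.4},
  {"tx":0.5,"ty":-1,"claw":0.4},
  {"tx":0.5,"ty":-1,"claw":0.4},
  {"tx":0.5,"ty":-1,"claw":0.4},
  {"tx":0.5,"ty":-1,"claw":0.4},
  {"tx":0.5,"ty":-1,"claw":0.4},
], grip_force=40)

```text
schema error: expected keys tx, ty, tz, rx, ry, rz, claw
```

Call:
jog_arm([
  {"tx":0.55,"ty":-1,"claw":0.4},
  {"tx":0.55,"ty":-1,"claw":0.4},
  {"tx":0.55,"ty":-1,"claw":0.4},
  {"tx":0.55,"ty":-1,"claw":0.4},
  {"tx":0.55,"ty":-1,"claw":0.4},
  {"tx":0.55,"ty":-1,"claw":0.4},
  {"tx":0.55,"ty":-1,"claw":0.4},
  {"tx":0.55,"ty":-1,"claw":0.4},
  {"tx":0.55,"ty":-1,"claw":0.4},
  {"tx":0.55,"ty":-1,"claw":0.4},
  {"tx":0.55,"ty":-1,"claw":0.4},
  {"tx":0.55,"ty":-1,"claw":0.4},
])

```text
schema error: expected keys tx, ty, tz, rx, ry, rz, claw
```

Call:
jog_arm([
  {"tx":0.55,"ty":-1,"claw":0.4},
  {"tx":0.55,"ty":-1,"claw":0.4},
  {"tx":0.55,"ty":-1,"claw":0.4},
  {"tx":0.55,"ty":-1,"claw":0.4},
  {"tx":0.55,"ty":-1,"claw":0.4},
  {"tx":0.55,"ty":-1,"claw":0.4},
  {"tx":0.55,"ty":-1,"claw":0.4},
  {"tx":0.55,"ty":-1,"claw":0.4},
  {"tx":0.55,"ty":-1,"claw":0.4},
  {"tx":0.5,"ty":-0.7,"claw":0.4},
  {"claw":0.4},
  {"claw":0.4},
])

```text
schema error: expected keys tx, ty, tz, rx, ry, rz, claw
```

Call:
jog_arm([
  {"tx":0,"ty":0,"tz":0,"rx":0,"ry":0,"rz":0.76,"claw":0.4},
  {"tx":0,"ty":0,"tz":0,"rx":0,"ry":0,"rz":0.76,"claw":0.4},
  {"tx":0.5,"ty":-1,"tz":0,"rx":0,"ry":0,"rz":0,"claw":0.4},
  {"tx":0.5,"ty":-1,"tz":0,"rx":0,"ry":0,"rz":0,"claw":0.4},
  {"tx":0.5,"ty":-1,"tz":0,"rx":0,"ry":0,"rz":0,"claw":0.4},
  {"tx":0.5,"ty":-1,"tz":0,"rx":0,"ry":0,"rz":0,"claw":0.4},
  {"tx":0.5,"ty":-1,"tz":0,"rx":0,"ry":0,"rz":0,"claw":0.4},
  {"tx":0.5,"ty":-1,"tz":0,"rx":0,"ry":0,"rz":0,"claw":0.4},
  {"tx":0.5,"ty":-1,"tz":0,"rx":0,"ry":0,"rz":0,"claw":0.4},
  {"tx":0.5,"ty":-1,"tz":0,"rx":0,"ry":0,"rz":0,"claw":0.4},
  {"tx":0.5,"ty":-1,"tz":0,"rx":0,"ry":0,"rz":0,"claw":0.4},
  {"tx":0.5,"ty":-1,"tz":0,"rx":0,"ry":0,"rz":0,"claw":0.4},
], grip_force=40)

```text
time_s: 2.5
tcp_pos: [0.2892, -0.2762, 0.2564]
tool_rot: [[0.972, 0.234, 0.0], [0.234, -0.972, -0.0], [0.0, 0.0, -1.0]]
wrist_force: [-0.4, 0.3, 0.1]
finger_gap: 0.06
grasp_force: 0.0
```

Call:
jog_arm([
  {"tx":0.57,"ty":-1,"tz":0,"rx":0,"ry":0,"rz":0,"claw":0.4},
  {"tx":0.57,"ty":-1,"tz":0,"rx":0,"ry":0,"rz":0,"claw":0.4},
  {"tx":0.57,"ty":-1,"tz":0,"rx":0,"ry":0,"rz":0,"claw":0.4},
  {"tx":0.57,"ty":-1,"tz":0,"rx":0,"ry":0,"rz":0,"claw":0.4},
  {"tx":0.57,"ty":-1,"tz":0,"rx":0,"ry":0,"rz":0,"claw":0.4},
  {"tx":0.57,"ty":-1,"tz":0,"rx":0,"ry":0,"rz":0,"claw":0.4},
  {"tx":0.57,"ty":-1,"tz":0,"rx":0,"ry":0,"rz":0,"claw":0.4},
  {"tx":0.57,"ty":-1,"tz":0,"rx":0,"ry":0,"rz":0,"claw":0.4},
  {"tx":0.57,"ty":-1,"tz":0,"rx":0,"ry":0,"rz":0,"claw":0.4},
  {"tx":0.57,"ty":-1,"tz":0,"rx":0,"ry":0,"rz":0,"claw":0.4},
  {"tx":0.57,"ty":-1,"tz":0,"rx":0,"ry":0,"rz":0,"claw":0.4},
  {"tx":0.57,"ty":-1,"tz":0,"rx":0,"ry":0,"rz":0,"claw":0.4},
])

```text
time_s: 4.0
tcp_pos: [0.3655, -0.0109, 0.2564]
tool_rot: [[0.972, 0.235, 0.0], [0.235, -0.972, -0.0], [0.0, 0.0, -1.0]]
wrist_force: [-0.1, -0.3, -0.2]
finger_gap: 0.0597
grasp_force: 0.0
```

Call:
jog_arm([
  {"tx":0.57,"ty":-1,"tz":0,"rx":0,"ry":0,"rz":0,"claw":0.4},
  {"tx":0.57,"ty":-1,"tz":0,"rx":0,"ry":0,"rz":0,"claw":0.4},
  {"tx":0.57,"ty":-1,"tz":0,"rx":0,"ry":0,"rz":0,"claw":0.4},
  {"tx":0.57,"ty":-1,"tz":0,"rx":0,"ry":0,"rz":0,"claw":0.4},
  {"tx":0.57,"ty":-1,"tz":0,"rx":0,"ry":0,"rz":0,"claw":0.4},
  {"tx":0.57,"ty":-1,"tz":0,"rx":0,"ry":0,"rz":0,"claw":0.4},
  {"tx":0.57,"ty":-1,"tz":0,"rx":0,"ry":0,"rz":0,"claw":0.4},
  {"tx":0.57,"ty":-1,"tz":0,"rx":0,"ry":0,"rz":0,"claw":0.4},
  {"tx":0.57,"ty":-1,"tz":0,"rx":0,"ry":0,"rz":0,"claw":0.4},
  {"tx":0.3,"ty":-0.6,"tz":0,"rx":0,"ry":0,"rz":0,"claw":0.4},
  {"tx":0,"ty":0,"tz":0,"rx":0,"ry":0,"rz":0,"claw":0.4},
])

```text
time_s: 5.38
tcp_pos: [0.426, 0.2004, 0.2562]
tool_rot: [[0.972, 0.236, -0.0], [0.236, -0.972, -0.0], [-0.0, 0.0, -1.0]]
wrist_force: [-0.2, -0.9, -0.4]
finger_gap: 0.0597
grasp_force: 0.0
```

Call:
jog_arm([
  {"tx":0.23,"ty":-0.03,"tz":1,"rx":0,"ry":0,"rz":0,"claw":0.4},
  {"tx":0,"ty":0,"tz":1,"rx":0,"ry":0,"rz":0,"claw":0.4},
  {"tx":0,"ty":0,"tz":1,"rx":0,"ry":0,"rz":0,"claw":0.4},
  {"tx":0,"ty":0,"tz":1,"rx":0,"ry":0,"rz":0,"claw":0.4},
  {"tx":0,"ty":0,"tz":1,"rx":0,"ry":0,"rz":0,"claw":0.4},
  {"tx":0,"ty":0,"tz":0.5,"rx":0,"ry":0,"rz":0,"claw":0.4},
  {"tx":0,"ty":0,"tz":0,"rx":0,"ry":0,"rz":0,"claw":0.4},
])

```text
time_s: 6.25
tcp_pos: [0.4305, 0.2012, 0.1462]
tool_rot: [[0.972, 0.234, -0.001], [0.234, -0.972, -0.0], [-0.001, 0.0, -1.0]]
wrist_force: [-0.0, 0.7, 0.6]
finger_gap: 0.0599
grasp_force: 0.0
```

```bash
python3 - <<'E'
from h import *
im,d=env.grab_frame('scene'); t,_=env.grab_frame('top')
f=lambda x:cv2.resize(x,(400,400),interpolation=cv2.INTER_CUBIC)
cv2.imwrite('pics/near.png',np.hstack([f(im[170:270,290:390]),f(t[200:300,110:210])])[:,:,::-1])
E
```

```text
(no output)
```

View pics/near.png

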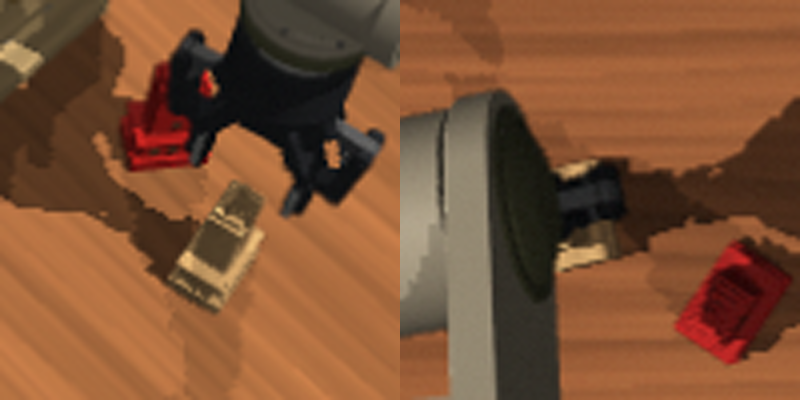

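The crops show the open fingers straddling the pale pagoda: left crop finger tips at (200,155) and (292,205), pagoda top at (242,188). The red one is clear to the side. I descend and close.

Call:
jog_arm([
  {"tx":0,"ty":0,"tz":0.9,"rx":0,"ry":0,"rz":0,"claw":0.4},
  {"tx":0,"ty":0,"tz":0.9,"rx":0,"ry":0,"rz":0,"claw":0.4},
  {"tx":0,"ty":0,"tz":0.9,"rx":0,"ry":0,"rz":0,"claw":0.4},
  {"tx":0,"ty":0,"tz":0.6,"rx":0,"ry":0,"rz":0,"claw":0.4},
  {"tx":0,"ty":0,"tz":0,"rx":0,"ry":0,"rz":0,"claw":0.4},
])

```text
time_s: 6.98
tcp_pos: [0.4306, 0.2015, 0.0802]
tool_rot: [[0.972, 0.234, -0.001], [0.234, -0.972, -0.0], [-0.001, -0.0, -1.0]]
wrist_force: [-0.3, -0.3, 0.6]
finger_gap: 0.0598
grasp_force: 0.0
```

Call:
jog_arm([
  {"tx":0,"ty":0,"tz":0,"rx":0,"ry":0,"rz":0,"claw":0},
  {"tx":0,"ty":0,"tz":0,"rx":0,"ry":0,"rz":0,"claw":-0.2},
  {"tx":0,"ty":0,"tz":0,"rx":0,"ry":0,"rz":0,"claw":-0.4},
  {"tx":0,"ty":0,"tz":0,"rx":0,"ry":0,"rz":0,"claw":-0.6},
  {"tx":0,"ty":0,"tz":0,"rx":0,"ry":0,"rz":0,"claw":-1},
  {"tx":0,"ty":0,"tz":0,"rx":0,"ry":0,"rz":0,"claw":-1},
], grip_force=40)

```text
time_s: 7.72
tcp_pos: [0.4309, 0.2015, 0.0809]
tool_rot: [[0.972, 0.234, 0.001], [0.234, -0.972, 0.0], [0.001, 0.0, -1.0]]
wrist_force: [-0.7, -1.2, 6.0]
finger_gap: 0.0255
grasp_force: 40.1
```

Gripped: the gap is 25.5 mm, which matches the 26 mm shaft. Now I lift.

Call:
jog_arm([
  {"tx":0,"ty":0,"tz":-0.3,"rx":0,"ry":0,"rz":0,"claw":-1},
  {"tx":0,"ty":0,"tz":-0.8,"rx":0,"ry":0,"rz":0,"claw":-1},
  {"tx":0,"ty":0,"tz":-1,"rx":0,"ry":0,"rz":0,"claw":-1},
  {"tx":0,"ty":0,"tz":-1,"rx":0,"ry":0,"rz":0,"claw":-1},
  {"tx":0,"ty":0,"tz":-1,"rx":0,"ry":0,"rz":0,"claw":-1},
  {"tx":0,"ty":0,"tz":-1,"rx":0,"ry":0,"rz":0,"claw":-1},
  {"tx":0,"ty":0,"tz":-1,"rx":0,"ry":0,"rz":0,"claw":-1},
  {"tx":0,"ty":0,"tz":-1,"rx":0,"ry":0,"rz":0,"claw":-1},
  {"tx":0,"ty":0,"tz":-0.9,"rx":0,"ry":0,"rz":0,"claw":-1},
  {"tx":0,"ty":0,"tz":-0.5,"rx":0,"ry":0,"rz":0,"claw":-1},
  {"tx":0,"ty":0,"tz":0,"rx":0,"ry":0,"rz":0,"claw":-1},
])

```text
time_s: 9.1
tcp_pos: [0.4306, 0.2015, 0.2506]
tool_rot: [[0.972, 0.234, 0.001], [0.234, -0.972, 0.0], [0.001, 0.0, -1.0]]
wrist_force: [0.0, 1.0, -1.1]
finger_gap: 0.0257
grasp_force: 39.3
```

```bash
python3 - <<'E'
from h import *
im,d=env.grab_frame('scene'); t,_=env.grab_frame('top')
W=cloud('scene',d)
for r in env.masks_of('pagoda','scene'): 
    w=W[r['pixels']];print(r['confidence'],np.round(r['point']),np.round(np.nanmedian(w,0),3),np.round(np.nanpercentile(w,[2,98],axis=0),3))
cv2.imwrite('pics/lift.png',np.hstack([cv2.resize(im[150:270,290:410],(400,400)),cv2.resize(t,(400,300))[:,:].repeat(1,0) if 0 else cv2.resize(t[180:300,90:210],(400,400))])[:,:,::-1])
E
```

```text
0.65 [333. 202.] [0.391 0.111 0.04 ] [[0.365 0.076 0.001]
 [0.413 0.133 0.109]]
```

View pics/lift.png

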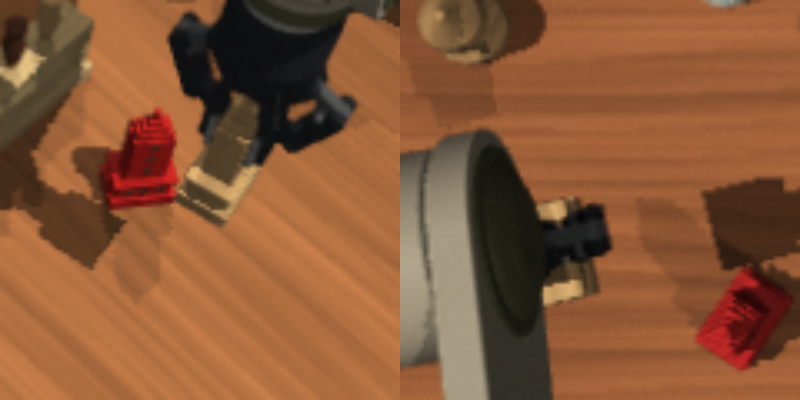

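The crops show the pagoda lifted upright between the fingers (foot at left crop (218,195)), with the red one untouched. I turn to yaw 0 and go over the rack; the underside is at about 0.17 m.

Call:
jog_arm([
  {"tx":0,"ty":0,"tz":0,"rx":0,"ry":0,"rz":0.6,"claw":-1},
  {"tx":0,"ty":0,"tz":0,"rx":0,"ry":0,"rz":0.6,"claw":-1},
  {"tx":0,"ty":0,"tz":0,"rx":0,"ry":0,"rz":0.49,"claw":-1},
  {"tx":0.2,"ty":0.5,"tz":0,"rx":0,"ry":0,"rz":0,"claw":-1},
  {"tx":0.34,"ty":0.95,"tz":0,"rx":0,"ry":0,"rz":0,"claw":-1},
  {"tx":0.34,"ty":0.95,"tz":0,"rx":0,"ry":0,"rz":0,"claw":-1},
  {"tx":0.34,"ty":0.95,"tz":0,"rx":0,"ry":0,"rz":0,"claw":-1},
  {"tx":0.34,"ty":0.95,"tz":0,"rx":0,"ry":0,"rz":0,"claw":-1},
  {"tx":0.34,"ty":0.95,"tz":0,"rx":0,"ry":0,"rz":0,"claw":-1},
  {"tx":0.34,"ty":0.95,"tz":0,"rx":0,"ry":0,"rz":0,"claw":-1},
  {"tx":0.34,"ty":0.95,"tz":0,"rx":0,"ry":0,"rz":0,"claw":-1},
  {"tx":0.34,"ty":0.95,"tz":0,"rx":0,"ry":0,"rz":0,"claw":-1},
])

```text
time_s: 10.75
tcp_pos: [0.4893, 0.0382, 0.2499]
tool_rot: [[1.0, 0.002, -0.001], [0.002, -1.0, 0.0], [-0.001, -0.0, -1.0]]
wrist_force: [0.5, 0.3, -1.3]
finger_gap: 0.0252
grasp_force: 39.4
```

Call:
jog_arm([
  {"tx":0.34,"ty":0.95,"tz":0,"rx":0,"ry":0,"rz":0,"claw":-1},
  {"tx":0.34,"ty":0.95,"tz":0,"rx":0,"ry":0,"rz":0,"claw":-1},
  {"tx":0.34,"ty":0.95,"tz":0,"rx":0,"ry":0,"rz":0,"claw":-1},
  {"tx":0.34,"ty":0.95,"tz":0,"rx":0,"ry":0,"rz":0,"claw":-1},
  {"tx":0.34,"ty":0.95,"tz":0,"rx":0,"ry":0,"rz":0,"claw":-1},
  {"tx":0.34,"ty":0.95,"tz":0,"rx":0,"ry":0,"rz":0,"claw":-1},
  {"tx":0.34,"ty":0.95,"tz":0,"rx":0,"ry":0,"rz":0,"claw":-1},
  {"tx":0.34,"ty":0.95,"tz":0,"rx":0,"ry":0,"rz":0,"claw":-1},
  {"tx":0.34,"ty":0.95,"tz":0,"rx":0,"ry":0,"rz":0,"claw":-1},
  {"tx":0.34,"ty":0.95,"tz":0,"rx":0,"ry":0,"rz":0,"claw":-1},
  {"tx":0.34,"ty":0.95,"tz":0,"rx":0,"ry":0,"rz":0,"claw":-1},
  {"tx":0.34,"ty":0.95,"tz":0,"rx":0,"ry":0,"rz":0,"claw":-1},
])

```text
time_s: 12.25
tcp_pos: [0.5713, -0.1897, 0.2503]
tool_rot: [[1.0, 0.001, -0.0], [0.001, -1.0, 0.0], [-0.0, -0.0, -1.0]]
wrist_force: [0.5, 0.4, -1.2]
finger_gap: 0.0253
grasp_force: 39.4
```

Call:
jog_arm([
  {"tx":0.3,"ty":0.95,"tz":0,"rx":0,"ry":0,"rz":0,"claw":-1},
  {"tx":0.3,"ty":0.95,"tz":0,"rx":0,"ry":0,"rz":0,"claw":-1},
  {"tx":0.3,"ty":0.95,"tz":0,"rx":0,"ry":0,"rz":0,"claw":-1},
  {"tx":0.3,"ty":0.95,"tz":0,"rx":0,"ry":0,"rz":0,"claw":-1},
  {"tx":0.3,"ty":0.95,"tz":0,"rx":0,"ry":0,"rz":0,"claw":-1},
  {"tx":0.15,"ty":0.6,"tz":0,"rx":0,"ry":0,"rz":0,"claw":-1},
  {"tx":0,"ty":0,"tz":0.8,"rx":0,"ry":0,"rz":0,"claw":-1},
  {"tx":0,"ty":0,"tz":0.9,"rx":0,"ry":0,"rz":0,"claw":-1},
  {"tx":0,"ty":0,"tz":0.9,"rx":0,"ry":0,"rz":0,"claw":-1},
  {"tx":0,"ty":0,"tz":0.9,"rx":0,"ry":0,"rz":0,"claw":-1},
  {"tx":0,"ty":0,"tz":0.6,"rx":0,"ry":0,"rz":0,"claw":-1},
  {"tx":0,"ty":0,"tz":0,"rx":0,"ry":0,"rz":0,"claw":-1},
])

```text
time_s: 13.75
tcp_pos: [0.6038, -0.2953, 0.1676]
tool_rot: [[1.0, 0.001, -0.001], [0.001, -1.0, 0.001], [-0.001, -0.001, -1.0]]
wrist_force: [0.2, -0.6, -0.5]
finger_gap: 0.0256
grasp_force: 39.5
```

```bash
cat > chk.py <<'E'
from h import *
import sys
tag=sys.argv[1]
o=env.get_obs(); tc=o['tcp_pos']; print(tc)
zb=tc[2]-.0805; P=[];pic=[]
for c in('scene','top'):
    im,d=env.grab_frame(c); W=cloud(c,d)
    hsv=cv2.cvtColor(im,cv2.COLOR_RGB2HSV)
    n=np.hypot(W[:,:,0]-tc[0],W[:,:,1]-tc[1])
    pale=(hsv[:,:,0]>10)&(hsv[:,:,0]<28)&(hsv[:,:,1]>50)
    m=(n<.05)&(W[:,:,2]>zb-.008)&(W[:,:,2]<zb+.045)
    print(c,m.sum(),'min z',np.nanpercentile(W[m][:,2],3) if m.any() else '')
    if m.sum()>30:
        for zz in (zb-.003,zb,zb+.003): print(round(zz,4),fit(W[m],B,tc[:2],zz))
    P.append(W[m])
    v,u=np.where(n<.05); r,cc=int(np.median(v)),int(np.median(u)); s=45
    pic.append(cv2.resize(im[max(r-s,0):r+s,max(cc-s,0):cc+s],(400,400),interpolation=cv2.INTER_CUBIC))
print('both',fit(np.vstack(P),B,tc[:2],zb))
cv2.imwrite(f'pics/{tag}.png',np.hstack(pic)[:,:,::-1])
E
python3 chk.py c1
```

```text
[ 0.60376826 -0.295343    0.16761775]
scene 282 min z 0.08910430714305168
0.0841 (array([ 0.6034401 , -0.2964875 ,  0.34758755]), np.float64(0.0012655684756908633))
0.0871 (array([ 0.60286188, -0.29657482,  0.50219848]), np.float64(0.0009121260545961831))
0.0901 (array([ 0.60243708, -0.29655482,  1.25345009]), np.float64(0.001214827974114296))
top 0 min z 
both (array([ 0.60286188, -0.29657482,  0.50219848]), np.float64(0.0009121260545961831))
```

View pics/c1.png

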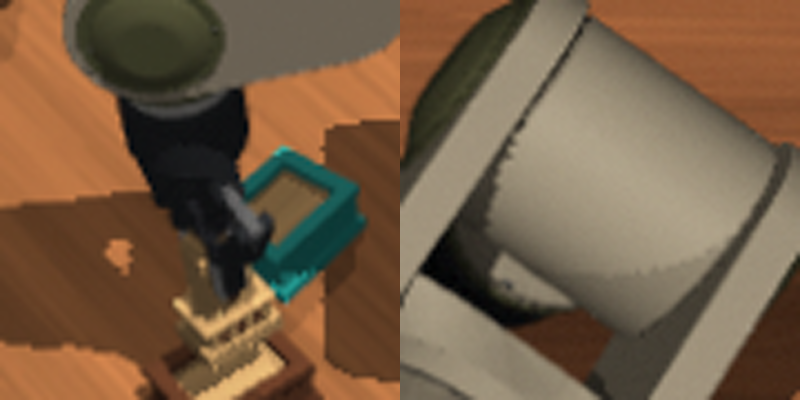

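The left crop shows the pagoda upright above the dark pedestal (foot at about (230,340), recess below it); the top view is hidden by the arm. I correct by (+3, -6.5) mm and come down to about 11 mm above the rim.

Call:
jog_arm([
  {"tx":0.15,"ty":0.33,"tz":0,"rx":0,"ry":0,"rz":0,"claw":-1},
  {"tx":0,"ty":0,"tz":0.4,"rx":0,"ry":0,"rz":0,"claw":-1},
  {"tx":0,"ty":0,"tz":0.5,"rx":0,"ry":0,"rz":0,"claw":-1},
  {"tx":0,"ty":0,"tz":0.4,"rx":0,"ry":0,"rz":0,"claw":-1},
  {"tx":0,"ty":0,"tz":0.2,"rx":0,"ry":0,"rz":0,"claw":-1},
  {"tx":0,"ty":0,"tz":0,"rx":0,"ry":0,"rz":0,"claw":-1},
  {"tx":0,"ty":0,"tz":0,"rx":0,"ry":0,"rz":0,"claw":-1},
])

```text
time_s: 14.72
tcp_pos: [0.6071, -0.3021, 0.1387]
tool_rot: [[1.0, 0.001, 0.001], [0.001, -1.0, -0.0], [0.001, 0.0, -1.0]]
wrist_force: [-0.6, -0.0, -0.8]
finger_gap: 0.0253
grasp_force: 39.5
```

```bash
python3 chk.py c2
```

```text
[ 0.60705675 -0.30206381  0.13868977]
scene 274 min z 0.0594264714549672
0.0552 (array([  0.60712516,  -0.30294014, 178.72361318]), np.float64(0.0011703808988166812))
0.0582 (array([  0.6064804 ,  -0.30312661, 179.64826878]), np.float64(0.0008474529825898479))
0.0612 (array([  0.60610226,  -0.30310006, 179.66970117]), np.float64(0.0012678823359139483))
top 0 min z 
both (array([  0.6064804 ,  -0.30312661, 179.64826878]), np.float64(0.0008474529825898479))
```

View pics/c2.png

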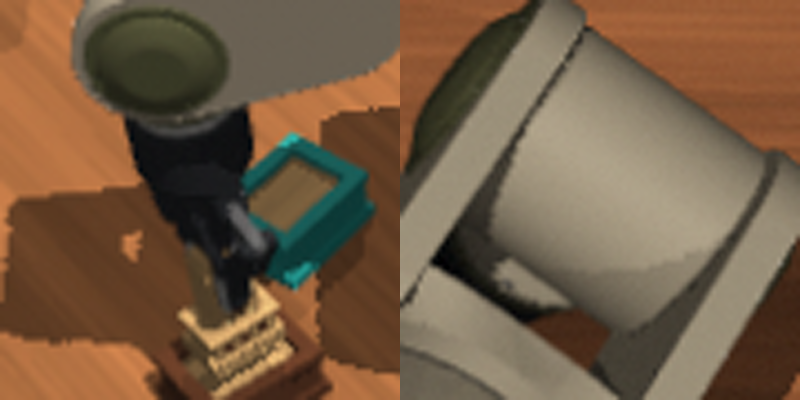

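The left crop shows the pagoda upright over the recess, parallel to it, foot at about (240,350), with the rim visible around it. The fit gives (0.6065, -0.3031), yaw within 0.4° and about 13 mm above the rim, so I hand the job in.

```bash
python3 -c "
from rig import env
print(env.finish_job())"
```

```text
the job is handed in; nothing more can be done
None
```

The job is handed in: the gripper holds the pagoda upright about 13 mm above the rim, within about 1 mm of the measured recess centre and parallel to its long side; no verdict was returned.

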